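Fit the screw-guide plate onto the drive fixture

TASK

Draw the screw-guide plate with the yellow handle out from under the riser shelf by its yellow pull tab, leave it lying flat on the bench mat clear of the shelf and let go. Then take it by its yellow handle, lift it and lower it gently onto the black drive fixture, tab towards the end of the base painted yellow so that the big hole meets the big dowel and the small hole the small one, until it sits flat and fully home on the pillars, and let go. Leave the other things on the bench where they are.

Things in the scene. Friction and masses are not known exactly. Their poses are not given: they have to be found in the camera images.
- guide_plate: the screw-guide plate to fit, 0.3 to 0.55 kg: aluminium, 156 x 80 x 8 mm, brass bushes, a yellow bridge handle on top and a yellow pull tab at one end. Origin at the centre of the underside of the 156 x 80 plate; x along its length, the pull tab at the -x end; z up. It starts flat on the 3 mm blue mat in one of the two bays of the riser shelf, tab sticking out, with the handle under the shelf.
- guide_plate_handle (a point): centre of the yellow handle bar, 37 mm above the plate's underside. The bar is 68 mm long (along the plate's x), 14 mm wide (y), 14 mm high; it stands on two 14 mm wide posts, open space of 22 mm under it. To be pinched across its 14 mm width from above.
- guide_plate_tab (a point): centre of the yellow pull tab, 98 mm from the plate's centre towards -x, 6 mm above the plate's underside. The tab is 40 mm long (x), 36 mm wide (y), 12 mm thick; to be pinched across its 36 mm width from above.
- guide_plate_big_hole (a point): centre of the bigger dowel hole at the plate's underside: 16.4 mm across, through, at x +64, y +22 mm on the plate
- guide_plate_small_hole (a point): centre of the smaller dowel hole at the plate's underside: 12.4 mm across, through, at x -64, y -22 mm on the plate
- other_plate: another guide plate, alike but with a red handle, a red tab and mirrored holes, in the other bay; leave it there. Origin and axes as for guide_plate.
- riser: low wooden riser shelf standing fixed on the mat: 170 mm deep (x), 264 mm wide (y), 68 mm high, with a 12 mm thick top and two open bays, each 114 mm wide and 56 mm clear in height, centred at y -63 and +63 mm. Origin at the centre of its underside on the mat; its open front, from which the tabs stick out, is at x -85 mm, facing -x towards the robot.
- fixture: fixture fixed on the mat: black base 196 x 124 x 14 mm, a hard drive in a white nest, four steel pillars 25 mm across whose tops, 36 mm above the base's underside, carry the plate; two, diagonally opposite, bear dark dowels. Yellow stripe at the base's -x end, to which the plate's tab points. Origin: centre of the underside; x along its length, z up. The fitted plate lies right above, x along x.
- big_dowel (a point): centre of the big dowel's foot, at the pillar top on which the plate's underside comes to rest; the dowel is 14 mm in diameter and stands 22 mm above this point, the last 9 mm tapered; at x +64, y +22 mm on the fixture
- small_dowel (a point): centre of the small dowel's foot, at the pillar top; 10 mm in diameter, 22 mm above this point, the last 9 mm tapered; at x -64, y -22 mm on the fixture
- drive_small: 2.5-inch hard drive, 100 x 70 x 9.5 mm, lying on the top of the riser shelf towards its back; bystander. Origin under its centre.
- drive_big: 3.5-inch hard drive, 147 x 102 x 26 mm, on the mat; bystander. Origin under its centre.
- driver_yellow: yellow-handled screwdriver, 200 mm long, on the mat; bystander
- driver_black: black-handled screwdriver, 170 mm long, on the mat; bystander
- driver_red: red-handled screwdriver, 160 mm long, on the mat; bystander
- screw_tray: small black divided tray of screws, 110 x 80 x 22 mm, on the mat; bystander. Origin under its centre.

How it is judged:
By the outcome, as a careful person would: the job done as asked, in the order asked, and still so for the second after the job is handed in, with the robot touching nothing.
It also fails if it takes over 50 s, if anything falls off the work surface, if the arm or the gripper's body presses on something with over 40 N, if the wrist force passes 120 N, or if a joint passes its speed limit or range.

ROBOT

A 6-joint arm with a two-finger parallel gripper is mounted at the origin on the work surface. World frame = base frame: x ahead of the robot, y to its left, z up, the work surface at z = 0. Lengths are in m, angles in rad, forces in N, time in s.
With the tool pointing down it reaches from about 0.375 to 0.75 m from the base axis. Payload 9 kg.
Tool frame: the origin (TCP) lies at the very end of the fingers, on their centre line; the grasp point (between the pads) lies 19 mm behind it (env.pinch_z is the distance from the TCP to the grasp point, in m); z points along the fingers, y is the line along which they close (so a half turn about z gives the same grasp; the last joint's range is limited). The gripper opens to 85 mm and grips with 20 to 120 N. Pads are 22 mm wide; open, the fingers measure 114 mm over their backs; the gripper's body (76 mm by 85 mm) begins 54 mm behind the grasp point. The pads swing forward as they close: fully open they stand 13 mm farther back than shut.
Start: joints at [-1.476, 0.104, 0.097, 1.564, 0, 1.353], TCP at [0.185, -0.571, 0.207] pointing down, gripper open.
Joint ranges: [-2.99, 2.99], [-0.84, 1.86], [-1.1, 1.16], [-1.84, 2.11], [-1.51, 1.56], [-3.14, 3.14]. Speed limits (rad/s): [2.22, 2.22, 2.57, 3.14, 3.14, 3.14].

INTERFACE

Orientations are given as a rotation vector (axis times angle).
In Python, from station import env gives the robot as it stands.
- The arm moves only by the tool jog_arm, never from a script. Its argument "rows" is a list of rows, each a list of 6 numbers: the shift along the world's x, y, z in m, then the turn, a rotation vector about the world's x, y, z in degrees. In form: [[tx, ty, tz, ax, ay, az], ...]. A call has exactly 5 rows; each row is the pose to reach, as a shift and turn from the pose commanded when the call began; what a row does not reach only later rows make up. A row lasts 1/12 s, in which the tool goes at most 41.7 mm and 7.16 degrees, less where a joint would pass 70% of its speed; a pose out of reach is approached as far as the arm can. A call with a gripper value outside its range is refused whole. "fingers" is the finger opening in m, from 0 to 0.0854, set as the call begins (left out, the last holds). The fingers move at their own pace and stop on an object; the grip force is fixed at half the most. Time passes only in rows, so rows that repeat a pose let the fingers close, or fill a call up. It gives the time, the measured TCP pose, the force, the opening and the grip force at its end, in the units of the state.
- env.state(): the state, without advancing time (a new reading comes with each control period).
- env.camera(name): name is "scene" or "top" or "wrist"; returns the picture (420x560x3 uint8, blue, green, red); there is no depth.
- env.get_calibration(name): a dict with "fx", "fy", "cx", "cy" (pixels), "k1" (the pictures are not rectified: a ray, as slopes to the right and down, at radius r is drawn at 1 + k1 r^2 times it, then the intrinsics apply), "rvec" (rotation vector, rad) and "tvec" (3), from world to camera coordinates, as OpenCV has them. Camera axes: x right, y down, z forward; pixel columns grow to the right and rows downward; lengths in m; the calibration is good to about 2 mm. A picture is of the moment at which its call begins: read the wrist's pose just before it. get_calibration takes no time and is no camera call; for the wrist camera it gives the pose at the moment of the call.
- env.job_done(): hands the job in; it is judged then, once.
The state is a dict: "time": time; "joints": joint angles; "qd": joint speeds; "effort": joint torques, N m; "ee_pos": TCP position; "orientation": TCP orientation; "wrist_force": force on the tool from outside, world axes, zero at the start; "ft_torque": the same for the moment, N m; "opening": finger opening in m; "gripper_force": force on a finger pad.
Only numpy, scipy, OpenCV 4.12 (cv2) and the standard library are available. Lean on these libraries where they do the work, as an engineer would, in place of code of your own. Each camera call takes 0.05 s, during which the arm holds its last target. There are 200 camera calls.

## Working session

There is one attempt and no reset: what is moved stays moved. The work goes in short steps, Python scripts to look and compute and a tool call to move; the robot and the scene stay as the last step left them, time stands still between calls to the robot, and variables do not carry over. Pictures are saved under pics/ and viewed, at most 10 in all, crops included, and the job is handed in when it is done.

Besides the shell and the picture viewer there is one more tool, called after ">>>" as a command line: name --pt "numbers of a row" for each row, then --argument value for the rest. jog_arm: Moves the arm, as the interface text tells. Its arguments: {"type":"object","properties":{"rows":{"type":"array"},"fingers":{"type":"number"}},"required":["rows"]}

```bash
mkdir -p pics
cat > h.py <<'E'
import numpy as np, cv2
from station import env
def K(c): return np.array([[c['fx'],0,c['cx']],[0,c['fy'],c['cy']],[0,0,1.]])
def ray(c,uv):
    uv=np.atleast_2d(np.array(uv,float)); d=(uv-[c['cx'],c['cy']])/[c['fx'],c['fy']]
    s=d.copy()
    for _ in range(20): s=d/(1+c['k1']*(s**2).sum(1,keepdims=True))
    R=cv2.Rodrigues(np.array(c['rvec'],float))[0]; o=-R.T@np.array(c['tvec'],float).ravel()
    return o,np.c_[s,np.ones(len(s))]@R
def plane(c,uv,z):
    o,d=ray(c,uv); return o+d*((z-o[2])/d[:,2:])
def proj(c,P):
    R=cv2.Rodrigues(np.array(c['rvec'],float))[0]; q=np.atleast_2d(P)@R.T+np.array(c['tvec'],float).ravel()
    s=q[:,:2]/q[:,2:]; s=s*(1+c['k1']*(s**2).sum(1,keepdims=True)); return s*[c['fx'],c['fy']]+[c['cx'],c['cy']]
def mask(im,lo,hi):
    return cv2.inRange(cv2.cvtColor(im,cv2.COLOR_BGR2HSV),lo,hi)
def blobs(m,a=60):
    cs,_=cv2.findContours(m,cv2.RETR_EXTERNAL,cv2.CHAIN_APPROX_NONE)
    return sorted([c for c in cs if cv2.contourArea(c)>a],key=cv2.contourArea,reverse=True)
E
python3 - <<'E'
from h import *
for n in ('scene','top'):
    im=env.camera(n); cv2.imwrite(f'pics/{n}0.png',im); c=env.get_calibration(n); print(n,c)
    for b in blobs(mask(im,(20,120,90),(36,255,255)),20):
        r=cv2.minAreaRect(b); print(cv2.contourArea(b),np.round(r[0]),np.round(r[1]),r[2], plane(c,r[0],0.015)[0].round(3))
s=env.state();print(s['time'],s['ee_pos'],s['orientation'],env.pinch_z,s['opening'])
E
```

```text
scene {'fx': 401.4445285716759, 'fy': 401.4445285716759, 'cx': 281.6426255609766, 'cy': 212.51444264288472, 'k1': -0.047171350303999354, 'rvec': array([ 1.92375681,  1.42271596, -0.60746895]), 'tvec': array([-0.17273158, -0.28127048,  1.61418951])}
2241.5 [236. 358.] [49. 54.] 74.05460357666016 [ 0.906 -0.215  0.015]
127.5 [320. 170.] [ 5. 26.] 90.0 [0.285 0.237 0.015]
95.0 [ 59. 181.] [17.  8.] 63.43495178222656 [ 0.085 -0.666  0.015]
47.5 [ 51. 163.] [8. 8.] 75.96376037597656 [-0.039 -0.705  0.015]
42.0 [ 47. 152.] [7. 8.] 90.0 [-0.127 -0.73   0.015]
top {'fx': 417.7679828042139, 'fy': 417.7679828042139, 'cx': 278.50706971478684, 'cy': 206.93616077454493, 'k1': -0.10349625710742652, 'rvec': array([ 2.17039143, -2.1929844 ,  0.08312534]), 'tvec': array([0.0592972 , 0.51485339, 1.08780647])}
25420.5 [136. 316.] [244. 207.] -0.0 [0.23  0.437 0.015]
12676.0 [451. 332.] [201. 164.] 66.10121154785156 [ 0.175 -0.403  0.015]
3121.0 [ 69. 155.] [102. 111.] 2.3373055458068848 [0.667 0.632 0.015]
2684.5 [509.  69.] [ 89. 108.] 70.30137634277344 [ 0.906 -0.61   0.015]
2195.5 [511. 152.] [ 60. 
[... 356 characters left out ...]
[210. 294.] [38. 10.] 16.699241638183594 [0.287 0.237 0.015]
186.0 [407. 243.] [ 6. 34.] 74.05460357666016 [ 0.415 -0.288  0.015]
169.0 [255. 180.] [15. 13.] 82.87498474121094 [0.587 0.118 0.015]
134.0 [125.  78.] [14. 23.] 81.8698959350586 [0.883 0.481 0.015]
107.0 [550. 315.] [24. 11.] 26.56505012512207 [ 0.209 -0.693  0.015]
91.0 [554. 340.] [15. 11.] 21.801410675048828 [ 0.138 -0.705  0.015]
55.0 [551. 305.] [13.  7.] 14.03624439239502 [ 0.235 -0.696  0.015]
25.0 [159.  82.] [ 4. 11.] 45.0 [0.869 0.384 0.015]
24.0 [118.  91.] [6. 9.] 82.87498474121094 [0.844 0.499 0.015]
0.1 [ 0.18460783 -0.57056054  0.20670273] [-3.10209295e+00 -4.89111786e-01 -1.37707738e-04] 0.0187 0.08540880380467578
```

View pics/top0.png

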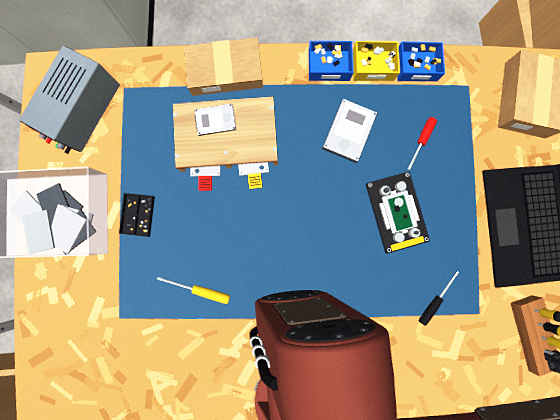

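View pics/scene0.png

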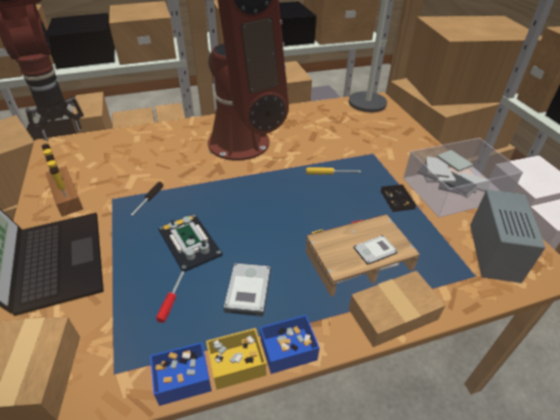

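The yellow tab is at about (255,181) in the top view, under the left-hand shelf's right bay. The fixture is at (398,212), with its yellow stripe at (407,243), so its +x points up the picture and slightly left. I'll move above the fixture for a close look while starting the half turn of the wrist.

>>> jog_arm --pt "0.021 0.021 0.008 0 0 7" --pt "0.042 0.042 0.016 0 0 14" --pt "0.063 0.063 0.024 0 0 21" --pt "0.084 0.084 0.032 0 0 28" --pt "0.105 0.105 0.04 0 0 35"

```text
time: 0.52
ee_pos: [0.2903, -0.4647, 0.2474]
orientation: [-2.808, -1.408, -0.0]
wrist_force: [0.5, -0.7, 0.4]
opening: 0.0852
gripper_force: 0.0
```

>>> jog_arm --pt "0.021 0.021 0.008 0 0 7" --pt "0.042 0.042 0.016 0 0 14" --pt "0.063 0.063 0.024 0 0 21" --pt "0.084 0.084 0.032 0 0 28" --pt "0.105 0.105 0.04 0 0 35"

```text
time: 0.93
ee_pos: [0.3954, -0.3596, 0.2875]
orientation: [-2.255, -2.187, -0.0]
wrist_force: [0.3, 0.4, -0.4]
opening: 0.0856
gripper_force: 0.0
```

>>> jog_arm --pt "0.021 0.021 0.008 0 0 7" --pt "0.042 0.042 0.016 0 0 14" --pt "0.063 0.063 0.024 0 0 21" --pt "0.084 0.084 0.032 0 0 28" --pt "0.105 0.105 0.04 0 0 35"

```text
time: 1.35
ee_pos: [0.5004, -0.2546, 0.3275]
orientation: [-1.492, -2.764, -0.0]
wrist_force: [0.1, -0.6, 0.5]
opening: 0.0854
gripper_force: 0.0
```

Run:
```python
from h import *
c=env.get_calibration('wrist'); im=env.camera('wrist'); cv2.imwrite('pics/w1.png',im)
s=env.state(); print(s['time'],s['ee_pos'],s['orientation'],s['joints'])
R=cv2.Rodrigues(c['rvec'])[0]; print('cam',-R.T@np.array(c['tvec']).ravel(),R[2])
```

```text
1.4 [ 0.5033516  -0.25133284  0.32898566] [1.47541228 2.77147026 0.00316727] [-0.69695424  0.05499715  0.27017038  1.78456222  0.00235854  0.2814416 ]
cam [ 0.45952279 -0.19115366  0.49396849] [ 0.16094623 -0.24549702 -0.95594326]
```

View pics/w1.png

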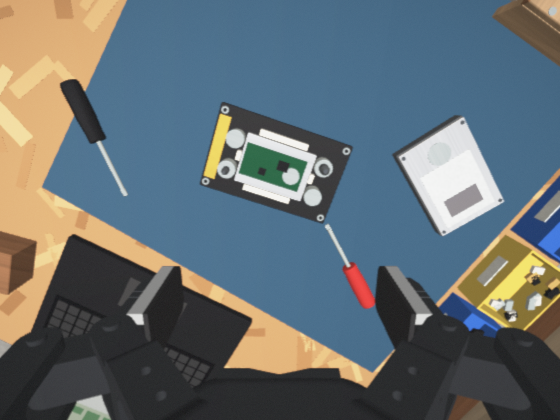

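The wrist view shows the fixture, with its stripe at (217,147) and corner screws at (225,109), (348,150), (321,217) and (205,181). The black, red and big-drive bystanders are clear of it.

Run:
```python
from h import *
c=env.get_calibration('wrist'); im=env.camera('wrist'); cv2.imwrite('pics/w2.png',im)
R=cv2.Rodrigues(c['rvec'])[0]; print('cam',-R.T@np.array(c['tvec']).ravel())
m=255-mask(im,(95,80,60),(115,255,255))
m=cv2.morphologyEx(m,cv2.MORPH_OPEN,np.ones((9,9)))
for b in blobs(m,3000):
    M=cv2.moments(b); u=(M['m10']/M['m00'],M['m01']/M['m00'])
    if abs(u[0]-277)<40 and abs(u[1]-163)<40:
        P=plane(c,b.reshape(-1,2),0.017)[:,:2]; r=cv2.minAreaRect((P*1000).astype(np.float32)); print('base',r)
y=blobs(mask(im,(20,120,90),(36,255,255)),100)
for b in y:
    r=cv2.minAreaRect((plane(c,b.reshape(-1,2),0.017)[:,:2]*1000).astype(np.float32)); 
    if abs(r[0][1]+280)<60: print('stripe',r)
ct=env.get_calibration('top'); t=cv2.imread('pics/top0.png')
for n,lo,hi in(('yel',(22,110,90),(36,255,255)),('red',(0,150,90),(8,255,255))):
    mm=mask(t,lo,hi); mm[:150]=0;mm[200:]=0;mm[:,:180]=0;mm[:,290:]=0
    for b in blobs(mm,40):
        P=plane(ct,b.reshape(-1,2),0.015)[:,:2]*1000
        print(n,cv2.minAreaRect(P.astype(np.float32)),P.min(0),P.max(0))
# shelf front edge top (z .071), pixels
print(plane(ct,[(175,165),(276,170),(274,97),(173,103)],0.071).round(3))
```

```text
cam [ 0.46122579 -0.18848618  0.4953447 ]
base ((499.4744873046875, -263.8560791015625), (194.360107421875, 123.20052337646484), 14.868766784667969)
stripe ((415.79107666015625, -286.6037292480469), (17.414966583251953, 93.18421936035156), 14.861217498779297)
yel ((587.50927734375, 117.75239562988281), (39.23262405395508, 35.97792434692383), 6.536252498626709) [567.34358065 100.08671534] [607.75246689 137.58934819]
red ((583.7216186523438, 250.71710205078125), (35.73976516723633, 32.4991455078125), 0.21844054758548737) [565.91379552 234.40019457] [601.52944544 267.03469395]
[[0.622 0.319 0.071]
 [0.606 0.059 0.071]
 [0.798 0.063 0.071]
 [0.787 0.327 0.071]]
```

>>> jog_arm --pt "0.003 0.037 -0.008 0 0 6" --pt "0.006 0.074 -0.016 0 0 12" --pt "0.009 0.111 -0.024 0 0 18" --pt "0.012 0.148 -0.032 0 0 24" --pt "0.015 0.185 -0.04 0 0 30"

```text
time: 1.87
ee_pos: [0.5141, -0.0698, 0.2865]
orientation: [-0.731, -3.055, -0.0]
wrist_force: [1.4, -1.0, -0.1]
opening: 0.0854
gripper_force: 0.0
```

>>> jog_arm --pt "0.003 0.037 -0.008 0 0 6" --pt "0.006 0.074 -0.016 0 0 12" --pt "0.009 0.111 -0.024 0 0 18" --pt "0.012 0.148 -0.032 0 0 24" --pt "0.015 0.185 -0.04 0 0 30"

```text
time: 2.28
ee_pos: [0.5292, 0.1154, 0.2466]
orientation: [0.085, -3.14, 0.0]
wrist_force: [1.0, -1.6, 0.0]
opening: 0.0855
gripper_force: 0.0
```

>>> jog_arm --pt "0 0 0 0 0 1" --pt "0 0 0 0 0 1" --pt "0 0 0 0 0 1" --pt "0 0 0 0 0 1" --pt "0 0 0 0 0 1"

```text
time: 2.7
ee_pos: [0.5299, 0.1127, 0.2477]
orientation: [-0.103, 3.14, -0.0]
wrist_force: [0.5, 0.4, 1.1]
opening: 0.0851
gripper_force: 0.0
```

Run:
```python
from h import *
c=env.get_calibration('wrist'); im=env.camera('wrist'); cv2.imwrite('pics/w3.png',im)
s=env.state(); print(s['time'],s['ee_pos'],s['orientation'],s['joints'])
o=s['orientation'];print('yaw',2*np.degrees(np.arctan2(o[1],o[0])))
for b in blobs(mask(im,(20,110,80),(36,255,255)),300):
    P=plane(c,b.reshape(-1,2),0.015)[:,:2]*1000
    print(cv2.minAreaRect(P.astype(np.float32)),P.min(0),P.max(0))
```

```text
2.75 [0.52990899 0.1127974  0.24769857] [-1.03090174e-01  3.13944312e+00 -1.14904401e-04] [-3.17945668e-02 -6.11393828e-02  3.25105920e-03  1.63472560e+00
 -4.34719881e-05 -9.74451659e-02]
yaw 183.7615016750071
((586.9215087890625, 118.60249328613281), (40.29865264892578, 35.374366760253906), 4.494839191436768) [565.86353722  99.87636351] [607.90016715 137.71481884]
```

View pics/w3.png

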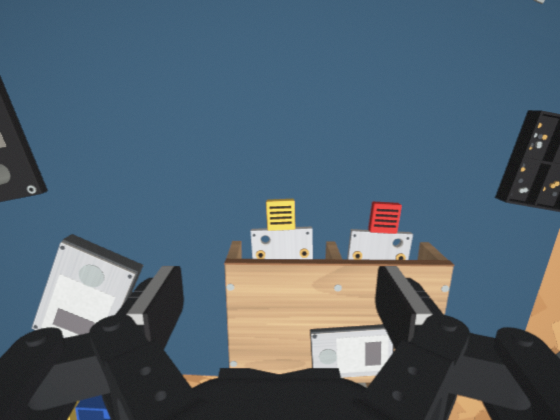

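The yellow tab is at (281,215) with clear mat in front and the red tab well to its right. World: tab at (0.587, 0.1186), yaw about 4.5°.

>>> jog_arm --pt "0.015 0.002 -0.038 0 0 0.2" --pt "0.03 0.004 -0.076 0 0 0.4" --pt "0.046 0.005 -0.114 0 0 0.6" --pt "0.046 0.005 -0.152 0 0 0.6" --pt "0.046 0.005 -0.19 0 0 0.6" --fingers 0.07

```text
time: 3.17
ee_pos: [0.5763, 0.118, 0.0558]
orientation: [-0.12, 3.139, 0.0]
wrist_force: [1.0, 0.8, -0.1]
opening: 0.0701
gripper_force: 0.0
```

>>> jog_arm --pt "0 0 -0.015 0 0 0" --pt "0 0 -0.03 0 0 0" --pt "0 0 -0.04 0 0 0" --pt "0 0 -0.044 0 0 0" --pt "0 0 -0.044 0 0 0"

```text
time: 3.58
ee_pos: [0.5754, 0.1186, 0.013]
orientation: [0.122, -3.138, -0.0]
wrist_force: [0.0, 0.3, -0.3]
opening: 0.0703
gripper_force: 0.0
```

>>> jog_arm --pt "0 0 -0.004 0 0 0" --pt "0 0 -0.008 0 0 0" --pt "0 0 -0.008 0 0 0" --pt "0 0 -0.008 0 0 0" --pt "0 0 -0.008 0 0 0"

```text
time: 4.0
ee_pos: [0.5759, 0.1191, 0.0058]
orientation: [-0.124, 3.139, 0.0]
wrist_force: [-0.5, 0.7, 0.2]
opening: 0.07
gripper_force: 0.0
```

>>> jog_arm --pt "0 0 0 0 0 0" --pt "0 0 0 0 0 0" --pt "0 0 0 0 0 0" --pt "0 0 0 0 0 0" --pt "0 0 0 0 0 0" --fingers 0.03

```text
time: 4.42
ee_pos: [0.5756, 0.1191, 0.0054]
orientation: [0.124, -3.139, -0.0]
wrist_force: [-0.4, 0.4, -0.6]
opening: 0.0299
gripper_force: 0.0
```

>>> jog_arm --pt "0 0 0 0 0 0" --pt "0 0 0 0 0 0" --pt "0 0 0 0 0 0" --pt "0 0 0 0 0 0" --pt "0 0 0 0 0 0"

```text
time: 4.83
ee_pos: [0.5757, 0.1191, 0.0054]
orientation: [-0.124, 3.139, 0.0]
wrist_force: [-0.1, 0.1, 1.2]
opening: 0.0302
gripper_force: 0.0
```

Run:
```python
from h import *
c=env.get_calibration('wrist'); im=env.camera('wrist')
t=env.camera('top'); sc=env.camera('scene')
cv2.imwrite('pics/m1.png',np.hstack([cv2.resize(im[150:],(520,250)) ,cv2.resize(t[130:210,200:300],(280,250),interpolation=cv2.INTER_CUBIC)]))
s=env.state(); print(s['joints'],s['effort'])
for b in blobs(mask(im,(20,110,80),(36,255,255)),300):
    P=plane(c,b.reshape(-1,2),0.015)[:,:2]*1000
    print(cv2.minAreaRect(P.astype(np.float32)),P.min(0),P.max(0))
```

```text
[-1.83793102e-02  1.32211293e-01 -2.42501199e-01  1.19608158e+00
  1.36213240e-04 -9.72671219e-02] [-2.99096078e-03 -5.50901878e+01  4.83721089e+01  1.83867873e-03
 -4.69730257e-04  1.05779100e-05]
((586.2786254882812, 118.6559066772461), (42.29825210571289, 34.69260025024414), 6.203347682952881) [563.84626717  99.77890602] [608.6848596 137.9029831]
```

View pics/m1.png

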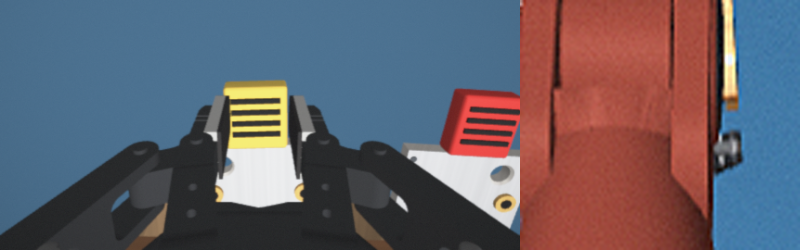

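The fingers flank the tab near (225,120) and (292,120), but they read a 30 mm opening with no force. I need a closer crop.

Run:
```python
from h import *
c=env.get_calibration('wrist'); im=env.camera('wrist')
cv2.imwrite('pics/m2.png',cv2.resize(im[260:400,180:380],(800,560),interpolation=cv2.INTER_CUBIC))
# project expected pinch/tcp points
s=env.state();p=np.array(s['ee_pos']);a=np.radians(4.5);y=np.array([-np.sin(a),np.cos(a),0]);x=np.array([np.cos(a),np.sin(a),0])
for z in (0.006,0.015,0.03):
    for sx in(-.011,.011): print(z,sx,[((proj(c,[[*(p[:2]),z]+x*sx+y*w])[0]-[180,260])*4).round() for w in(-.015,.015)])
```

```text
0.006 -0.011 [array([ 279., -119.]), array([ 503., -119.])]
0.006 0.011 [array([283.,  29.]), array([499.,  29.])]
0.015 -0.011 [array([273., -94.]), array([508., -94.])]
0.015 0.011 [array([278.,  60.]), array([504.,  60.])]
0.03 -0.011 [array([262., -45.]), array([519., -45.])]
0.03 0.011 [array([267., 121.]), array([514., 121.])]
```

View pics/m2.png

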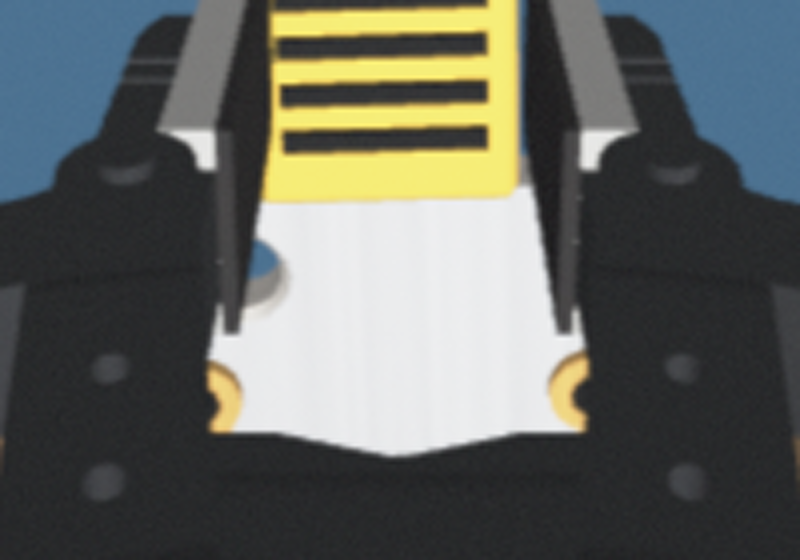

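The pads straddle the tab with a small gap on the right, so the opening reading undershoots the true gap. I'll close further.

>>> jog_arm --pt "0 0 0 0 0 0" --pt "0 0 0 0 0 0" --pt "0 0 0 0 0 0" --pt "0 0 0 0 0 0" --pt "0 0 0 0 0 0" --fingers 0.015

```text
time: 5.45
ee_pos: [0.5756, 0.1191, 0.0054]
orientation: [-0.124, 3.139, 0.0]
wrist_force: [-0.2, -0.4, -0.6]
opening: 0.015
gripper_force: 0.0
```

Run:
```python
from h import *
c=env.get_calibration('wrist'); im=env.camera('wrist')
cv2.imwrite('pics/m3.png',cv2.resize(im[160:400,150:410],(650,600),interpolation=cv2.INTER_CUBIC))
for b in blobs(mask(im,(20,110,80),(36,255,255)),300):
    P=plane(c,b.reshape(-1,2),0.015)[:,:2]*1000
    print(cv2.minAreaRect(P.astype(np.float32)),P.min(0),P.max(0))
```

```text
((570.5372314453125, 116.53303527832031), (13.540851593017578, 35.49504852294922), 13.406310081481934) [563.8538793   99.77976273] [580.96579943 134.48336058]
((603.4934692382812, 121.95381164550781), (7.512497425079346, 18.6302490234375), 4.483091354370117) [599.07179569 112.56272937] [607.96623608 131.48462075]
```

View pics/m3.png

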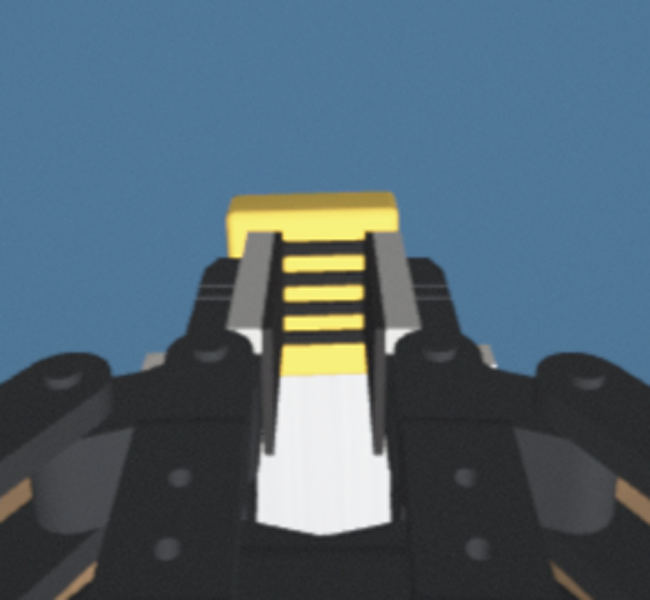

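The closed pads now cover the tab top, so the real fingertips are higher than the TCP reading suggests (roughly 3 cm by image scale). I'll open to just over the tab's width and go lower, watching the force.

>>> jog_arm --pt "0 -0.001 0 0 0 0" --pt "0 -0.001 0 0 0 0" --pt "0 -0.001 0 0 0 0" --pt "0 -0.001 0 0 0 0" --pt "0 -0.001 0 0 0 0" --fingers 0.05

```text
time: 5.92
ee_pos: [0.5756, 0.1181, 0.0054]
orientation: [0.124, -3.139, -0.0]
wrist_force: [-0.5, 0.1, 0.3]
opening: 0.0502
gripper_force: 0.0
```

>>> jog_arm --pt "0 0 -0.002 0 0 0" --pt "0 0 -0.004 0 0 0" --pt "0 0 -0.006 0 0 0" --pt "0 0 -0.008 0 0 0" --pt "0 0 -0.009 0 0 0"

```text
time: 6.33
ee_pos: [0.5754, 0.1181, -0.0041]
orientation: [0.124, -3.139, -0.0]
wrist_force: [-0.0, -0.0, 0.8]
opening: 0.05
gripper_force: 0.0
```

Run:
```python
from h import *
c=env.get_calibration('wrist'); im=env.camera('wrist');cv2.imwrite('pics/n1.png',im)
s=env.state();print(s['ee_pos'],s['wrist_force'],s['opening'],s['joints'])
R=cv2.Rodrigues(c['rvec'])[0]; o=-R.T@np.array(c['tvec']).ravel();print(o,R[2], np.array(s['ee_pos'])-o)
```

```text
[ 0.57531859  0.11809116 -0.00415296] [-0.57922503 -0.49494652 -0.12058954] 0.049924236527792654 [-2.00905652e-02  1.40129970e-01 -2.52047565e-01  1.17928578e+00
  7.64714074e-05 -9.90104103e-02]
[0.50078949 0.1127684  0.16239079] [ 0.29284381  0.02378793 -0.95586434] [ 0.0745291   0.00532275 -0.16654375]
```

>>> jog_arm --pt "0 0 -0.002 0 0 0" --pt "0 0 -0.004 0 0 0" --pt "0 0 -0.005 0 0 0" --pt "0 0 -0.005 0 0 0" --pt "0 0 -0.005 0 0 0"

```text
time: 6.8
ee_pos: [0.5756, 0.1181, -0.0086]
orientation: [0.124, -3.139, -0.0]
wrist_force: [-0.6, 0.3, -0.1]
opening: 0.05
gripper_force: 0.0
```

>>> jog_arm --pt "0 0 0 0 0 0" --pt "0 0 0 0 0 0" --pt "0 0 0 0 0 0" --pt "0 0 0 0 0 0" --pt "0 0 0 0 0 0" --fingers 0.025

```text
time: 7.22
ee_pos: [0.5757, 0.1181, -0.0085]
orientation: [-0.124, 3.139, 0.0]
wrist_force: [0.7, 0.4, -0.0]
opening: 0.0251
gripper_force: 0.0
```

Run:
```python
from h import *
c=env.get_calibration('wrist'); im=env.camera('wrist');cv2.imwrite('pics/n2.png',im)
print(c['fx'],c['cx'],c['cy'])
a=cv2.resize(cv2.imread('pics/n1.png')[215:345,205:355],(400,347),interpolation=cv2.INTER_CUBIC)
b=cv2.resize(im[215:345,205:355],(400,347),interpolation=cv2.INTER_CUBIC)
cv2.imwrite('pics/m4.png',np.hstack([a,b]))
```

```text
330.73896407715546 278.98832538895664 207.38055060460817
```

View pics/m4.png

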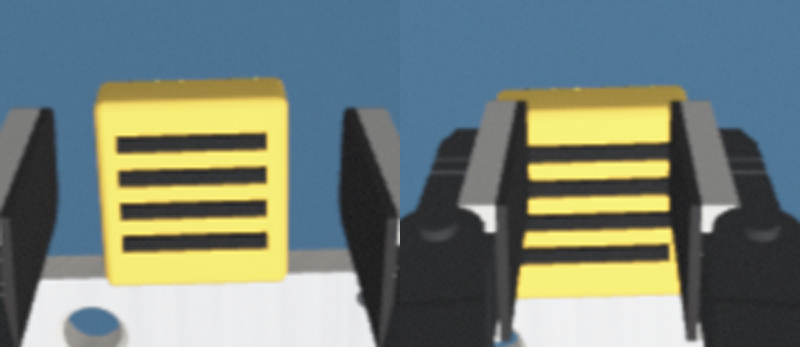

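The tips really sit about 30 mm behind the reported TCP: at (517,103) and (677,103) in the crop they hover over the tab. That puts the gripper body closer to the shelf than expected. I'll open, lean the gripper about 20° away from the shelf, then go down in force-checked steps.

>>> jog_arm --pt "0 0 0.005 0 0 0" --pt "0.002 0 0.007 0.5 -6.5 0" --pt "0.005 0.0003 0.007 1 -13 0" --pt "0.007 0.0005 0.007 1.6 -19.9 0" --pt "0.007 0.0005 0.007 1.6 -19.9 0" --fingers 0.05

```text
time: 7.68
ee_pos: [0.5807, 0.119, -0.0031]
orientation: [-0.111, 2.789, 0.021]
wrist_force: [-0.8, -0.0, -1.1]
opening: 0.0499
gripper_force: 0.0
```

>>> jog_arm --pt "0 0 -0.003 0 0 0" --pt "0 0 -0.006 0 0 0" --pt "0 0 -0.009 0 0 0" --pt "0 0 -0.01 0 0 0" --pt "0 0 -0.01 0 0 0"

```text
time: 8.1
ee_pos: [0.5833, 0.1184, -0.0115]
orientation: [-0.11, 2.792, 0.02]
wrist_force: [0.5, -0.4, 0.1]
opening: 0.0498
gripper_force: 0.0
```

>>> jog_arm --pt "0 0 -0.001 0 0 0" --pt "0 0 -0.002 0 0 0" --pt "0 0 -0.003 0 0 0" --pt "0 0 -0.003 0 0 0" --pt "0 0 -0.003 0 0 0"

```text
time: 8.52
ee_pos: [0.5826, 0.1186, -0.0147]
orientation: [-0.11, 2.791, 0.02]
wrist_force: [0.2, -0.1, -0.0]
opening: 0.0501
gripper_force: 0.0
```

>>> jog_arm --pt "0 0 -0.001 0 0 0" --pt "0 0 -0.002 0 0 0" --pt "0 0 -0.003 0 0 0" --pt "0 0 -0.003 0 0 0" --pt "0 0 -0.003 0 0 0"

```text
time: 8.93
ee_pos: [0.5825, 0.1186, -0.0177]
orientation: [-0.11, 2.791, 0.02]
wrist_force: [-0.2, -0.5, 0.5]
opening: 0.05
gripper_force: 0.0
```

>>> jog_arm --pt "0 0 -0.0005 0 0 0" --pt "0 0 -0.001 0 0 0" --pt "0 0 -0.0015 0 0 0" --pt "0 0 -0.002 0 0 0" --pt "0 0 -0.002 0 0 0"

```text
time: 9.35
ee_pos: [0.5827, 0.1186, -0.0196]
orientation: [-0.11, 2.791, 0.02]
wrist_force: [0.2, -0.1, 0.5]
opening: 0.0499
gripper_force: 0.2
```

>>> jog_arm --pt "0 0 0 0 0 0" --pt "0 0 0 0 0 0" --pt "0 0 0 0 0 0" --pt "0 0 0 0 0 0" --pt "0 0 0 0 0 0" --fingers 0.02

```text
time: 9.77
ee_pos: [0.5841, 0.1185, -0.0177]
orientation: [-0.11, 2.788, 0.02]
wrist_force: [-4.2, -0.3, 10.3]
opening: 0.0345
gripper_force: 63.2
```

Gripped at 34.5 mm and 63 N. Next I draw it straight out along the plate's own axis, raised 1 mm to ease the pressure on the mat.

>>> jog_arm --pt "-0.004 -0.0003 0.001 0 0 0" --pt "-0.012 -0.001 0.001 0 0 0" --pt "-0.022 -0.0017 0.001 0 0 0" --pt "-0.031 -0.0024 0.001 0 0 0" --pt "-0.04 -0.0031 0.001 0 0 0"

```text
time: 10.18
ee_pos: [0.5435, 0.1154, -0.0174]
orientation: [-0.11, 2.788, 0.02]
wrist_force: [4.6, 1.4, 2.0]
opening: 0.0341
gripper_force: 62.2
```

>>> jog_arm --pt "-0.01 -0.0008 0 0 0 0" --pt "-0.02 -0.0016 0 0 0 0" --pt "-0.03 -0.0023 0 0 0 0" --pt "-0.04 -0.0031 0 0 0 0" --pt "-0.05 -0.0039 0 0 0 0"

```text
time: 10.6
ee_pos: [0.4934, 0.1115, -0.0175]
orientation: [-0.11, 2.788, 0.02]
wrist_force: [4.4, 0.3, 3.0]
opening: 0.0341
gripper_force: 62.5
```

>>> jog_arm --pt "-0.01 -0.0008 0 0 0 0" --pt "-0.02 -0.0016 0 0 0 0" --pt "-0.028 -0.0022 0 0 0 0" --pt "-0.035 -0.0027 0 0 0 0" --pt "-0.04 -0.0031 0 0 0 0"

```text
time: 11.02
ee_pos: [0.456, 0.1097, -0.0133]
orientation: [-0.11, 2.802, 0.019]
wrist_force: [0.9, -0.4, -2.3]
opening: 0.0343
gripper_force: 60.6
```

>>> jog_arm --pt "0.003 0.0002 0 0 0 0" --pt "0.006 0.0005 0 0 0 0" --pt "0.006 0.0005 0 0 0 0" --pt "0.006 0.0005 0 0 0 0" --pt "0.006 0.0005 0 0 0 0"

```text
time: 11.43
ee_pos: [0.4635, 0.1103, -0.0125]
orientation: [-0.11, 2.799, 0.019]
wrist_force: [1.7, 0.3, -2.9]
opening: 0.0336
gripper_force: 60.5
```

>>> jog_arm --pt "0 0 0 0 0 0" --pt "0 0 0 0 0 0" --pt "0 0 0 0 0 0" --pt "-0.002 0 0.01 0 0 0" --pt "-0.004 0 0.02 0 0 0" --fingers 0.055

```text
time: 11.85
ee_pos: [0.4594, 0.1104, 0.0073]
orientation: [-0.111, 2.801, 0.019]
wrist_force: [-0.4, 0.1, -0.2]
opening: 0.0556
gripper_force: 0.0
```

>>> jog_arm --pt "0 0 0.02 0 0 0" --pt "0 0 0.04 -0.5 6.6 0" --pt "0 0 0.05 -1 13.3 0" --pt "0 0 0.06 -1.6 19.9 0" --pt "0 0 0.06 -1.6 19.9 0"

```text
time: 12.27
ee_pos: [0.4609, 0.1104, 0.0687]
orientation: [-0.122, 3.107, 0.002]
wrist_force: [-1.3, -1.0, 1.0]
opening: 0.0549
gripper_force: 0.0
```

Run:
```python
from h import *
env.camera('top')
c=env.get_calibration('wrist'); im=env.camera('wrist');cv2.imwrite('pics/w4.png',im)
s=env.state();print(s['time'],s['ee_pos'],s['orientation'])
for b in blobs(mask(im,(20,110,80),(36,255,255)),300):
    r=cv2.minAreaRect(b);print(r)
    for z in (.015,.047):
        P=plane(c,b.reshape(-1,2),z)[:,:2]*1000
        print(z,cv2.minAreaRect(P.astype(np.float32)))
```

```text
12.3667 [0.46012602 0.11013926 0.06438866] [-1.21395468e-01  3.11435172e+00  3.04264666e-03]
((279.5, 223.5), (55.0, 51.0), 90.0)
0.015 ((466.5867614746094, 111.49017333984375), (41.23478317260742, 35.22591018676758), 5.827493190765381)
0.047 ((454.1608581542969, 110.41664123535156), (35.09608459472656, 29.98175811767578), 5.827477931976318)
((282.2336120605469, 348.0089416503906), (51.87119674682617, 18.92282485961914), 88.09085083007812)
0.015 ((572.2576293945312, 121.70125579833984), (50.74020004272461, 15.199974060058594), 6.657068252563477)
0.047 ((544.1002197265625, 119.1075668334961), (43.186378479003906, 12.93712329864502), 6.657041549682617)
```

View pics/w4.png

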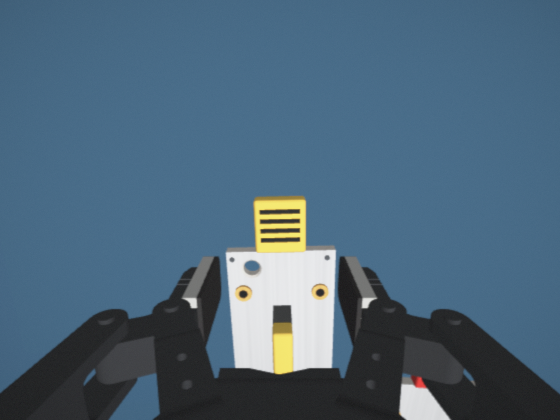

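The tab is at (280,224) and is clear, while the handle at (282,348) is still close to the shelf. World: tab (0.4666, 0.1115). I'll grip again upright and draw it a further 45 mm or so.

>>> jog_arm --pt "0.001 0.001 -0.03 -0.1 1.4 1" --pt "0.001 0.001 -0.055 -0.1 1.4 1" --pt "0.001 0.001 -0.07 -0.1 1.4 1" --pt "0.001 0.001 -0.08 -0.1 1.4 1" --pt "0.001 0.001 -0.083 -0.1 1.4 1"

```text
time: 12.78
ee_pos: [0.4588, 0.1116, -0.0181]
orientation: [-0.15, 3.131, 0.002]
wrist_force: [-0.6, 0.3, 0.4]
opening: 0.0548
gripper_force: 0.0
```

>>> jog_arm --pt "0 0 -0.0005 0 0 0" --pt "0 0 -0.001 0 0 0" --pt "0 0 -0.001 0 0 0" --pt "0 0 -0.001 0 0 0" --pt "0 0 -0.001 0 0 0" --fingers 0.02

```text
time: 13.2
ee_pos: [0.4609, 0.1114, -0.0162]
orientation: [-0.15, 3.129, 0.001]
wrist_force: [-4.3, -1.4, 8.0]
opening: 0.0339
gripper_force: 60.7
```

>>> jog_arm --pt "-0.006 -0.0006 0 0 0 0" --pt "-0.017 -0.0016 0 0 0 0" --pt "-0.028 -0.0027 0 0 0 0" --pt "-0.038 -0.0036 0 0 0 0" --pt "-0.047 -0.0045 0 0 0 0"

```text
time: 13.62
ee_pos: [0.4148, 0.1069, -0.0162]
orientation: [-0.15, 3.126, 0.002]
wrist_force: [3.8, 0.5, 2.3]
opening: 0.0337
gripper_force: 60.5
```

>>> jog_arm --pt "0 0 0 0 0 0" --pt "0 0 0 0 0 0" --pt "0 0 0 0 0 0" --pt "0 0 0 0 0 0" --pt "0 0 0 0 0 0" --fingers 0.06

```text
time: 14.03
ee_pos: [0.4133, 0.107, -0.0179]
orientation: [-0.15, 3.131, 0.002]
wrist_force: [0.2, -0.5, 0.5]
opening: 0.0598
gripper_force: 0.0
```

>>> jog_arm --pt "0 0 0.03 0 0 0" --pt "0 0 0.07 0 0 0" --pt "0 0 0.11 0 0 0" --pt "0 0 0.15 0 0 0" --pt "0 0 0.17 0 0 0"

```text
time: 14.45
ee_pos: [0.4148, 0.1069, 0.157]
orientation: [-0.15, 3.126, 0.001]
wrist_force: [1.0, -0.1, -0.1]
opening: 0.0598
gripper_force: 0.0
```

>>> jog_arm --pt "0.02 0 0 0 0 0" --pt "0.04 0 0 0 0 0" --pt "0.04 0 0 0 0 0" --pt "0.04 0 0 0 0 0" --pt "0.04 0 0 0 0 0"

```text
time: 14.87
ee_pos: [0.4525, 0.107, 0.1518]
orientation: [-0.15, 3.132, 0.002]
wrist_force: [-0.8, 0.8, 0.4]
opening: 0.0597
gripper_force: 0.0
```

Run:
```python
from h import *
c=env.get_calibration('wrist'); im=env.camera('wrist');cv2.imwrite('pics/w5.png',im)
s=env.state();o=s['orientation'];print(s['time'],s['ee_pos'],o,2*np.degrees(np.arctan2(o[1],o[0])),np.degrees(np.pi-np.linalg.norm(o)))
for b in blobs(mask(im,(20,110,80),(36,255,255)),200):
    r=cv2.minAreaRect(b);print(r)
    for z in (.015,.047):
        P=plane(c,b.reshape(-1,2),z)[:,:2]*1000
        print(z,cv2.minAreaRect(P.astype(np.float32)),P.min(0),P.max(0))
# riser front edge at z=.071 : brown region top boundary
m=mask(im,(5,50,40),(19,255,255)); pts=[(u,np.where(m[:,u])[0].min()) for u in range(150,420,15) if m[:,u].any()]
print([(u,v,*plane(c,[(u,v)],.071)[0,:2].round(3)) for u,v in pts])
```

```text
14.9167 [0.45244905 0.10704133 0.15185244] [-1.50542112e-01  3.13179549e+00  2.06019264e-03] 185.50405891282404 0.35410907561895144
((466.439208984375, 8.237869262695312), (113.58435821533203, 37.323265075683594), 23.80594253540039)
0.015 ((289.55352783203125, 245.0115203857422), (95.19525909423828, 25.844961166381836), 75.23616027832031) [281.4525247  196.15647221] [311.65719883 292.59582605]
0.047 ((298.7968444824219, 229.70068359375), (85.13284301757812, 23.11307144165039), 75.23615264892578) [291.55209192 186.0097645 ] [318.5640419  272.25519099]
((282.9999694824219, 153.49998474121094), (37.99999237060547, 42.99999237060547), 0.0)
0.015 ((420.384033203125, 108.4673843383789), (39.161338806152344, 35.084259033203125), 5.466769218444824) [399.4444147   89.71496228] [441.37055756 127.03506649]
0.047 ((415.7981262207031, 107.58963012695312), (35.021827697753906, 31.37579345703125), 5.4669599533081055) [397.07188721  90.81943965] [434.56631172 124.19469753]
((282.5, 263.0), (70.0, 13.0), 90.0)
0.015 ((531.491455078125, 119.21885681152344), (78.61370086669922, 13.440863609313965), 5.331211090087891) [491.8877822  108.97494913] [571.25261549 128.7241063 ]
0.047 ((515.1610717773438, 117.2046890258789), (70.30397033691406, 12.020124435424805), 5.331214427947998) [479.74371503 108.04358844] [550.71944872 125.70520079]
[(210, np.int64(371), np.float64(0.618), np.float64(0.06)), (225, np.int64(335), np.float64(0.577), np.float64(0.072)), (255, np.int64(204), np.float64(0.453), np.float64(0.089)), (315, np.int64(204), np.float64(0.449), np.float64(0.136)), (330, np.int64(341), np.float64(0.575), np.float64(0.166)), (345, np.int64(359), np.float64(0.593), np.float64(0.182)), (405, np.int64(387), np.float64(0.62), np.float64(0.243))]
```

View pics/w5.png

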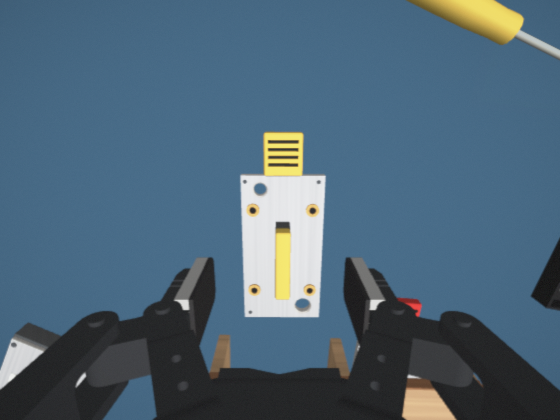

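The plate is fully out: its back edge at row 317 is clear of the shelf front, the handle bar is at (283,263), and the tab points to the robot. Now the handle grasp.

>>> jog_arm --pt "0.03 0.005 -0.01 0 0 0" --pt "0.06 0.01 -0.03 0 0 0" --pt "0.065 0.0105 -0.06 0 0 0" --pt "0.065 0.0105 -0.09 0 0 0" --pt "0.065 0.0105 -0.11 0 0 0"

```text
time: 15.33
ee_pos: [0.5165, 0.1176, 0.0392]
orientation: [-0.151, 3.134, 0.002]
wrist_force: [0.1, 0.5, -0.4]
opening: 0.0604
gripper_force: 0.0
```

>>> jog_arm --pt "0 0 -0.012 0 0 0" --pt "0 0 -0.022 0 0 0" --pt "0 0 -0.031 0 0 0" --pt "0 0 -0.038 0 0 0" --pt "0 0 -0.042 0 0 0"

```text
time: 15.75
ee_pos: [0.5184, 0.1174, 0.0003]
orientation: [-0.15, 3.13, 0.002]
wrist_force: [-0.7, -0.8, 0.5]
opening: 0.0599
gripper_force: 0.0
```

>>> jog_arm --pt "0 0 0 0 0 0" --pt "0 0 0 0 0 0" --pt "0 0 0 0 0 0" --pt "0 0 0 0 0 0" --pt "0 0 0 0 0 0"

```text
time: 16.17
ee_pos: [0.5186, 0.1175, 0.0008]
orientation: [-0.15, 3.13, 0.002]
wrist_force: [-0.4, 0.8, -0.3]
opening: 0.06
gripper_force: 0.0
```

>>> jog_arm --pt "0 0 0 0 0 0" --pt "0 0 0 0 0 0" --pt "0 0 0 0 0 0" --pt "0 0 0 0 0 0" --pt "0 0 0 0 0 0" --fingers 0.004

```text
time: 16.58
ee_pos: [0.5183, 0.1174, 0.0004]
orientation: [-0.15, 3.13, 0.002]
wrist_force: [-0.8, -0.6, 1.9]
opening: 0.0127
gripper_force: 59.3
```

>>> jog_arm --pt "0 0 0 0 0 0" --pt "0 0 0 0 0 0" --pt "0 0 0.002 0 0 0" --pt "0 0 0.004 0 0 0" --pt "0 0 0.006 0 0 0"

```text
time: 17.0
ee_pos: [0.5174, 0.1175, 0.0056]
orientation: [-0.15, 3.132, 0.002]
wrist_force: [0.2, 0.1, -4.9]
opening: 0.0131
gripper_force: 58.4
```

Lifted, about 0.5 kg. I'll carry it up and over to beside the fixture.

>>> jog_arm --pt "0 0 0.02 0 0 0" --pt "0 0 0.05 0 0 0" --pt "0 0 0.085 0 0 0" --pt "0 0 0.12 0 0 0" --pt "0 0 0.15 0 0 0"

```text
time: 17.42
ee_pos: [0.518, 0.1175, 0.1583]
orientation: [-0.15, 3.13, 0.002]
wrist_force: [1.6, 0.2, -4.4]
opening: 0.0129
gripper_force: 59.2
```

>>> jog_arm --pt "-0.005 -0.02 0.02 0 0 1" --pt "-0.01 -0.045 0.035 0 0 2" --pt "-0.015 -0.07 0.045 0 0 3" --pt "-0.02 -0.095 0.05 0 0 4" --pt "-0.025 -0.12 0.05 0 0 5"

```text
time: 17.83
ee_pos: [0.4933, -0.0036, 0.2076]
orientation: [-0.289, 3.119, 0.001]
wrist_force: [1.1, -0.2, -4.5]
opening: 0.013
gripper_force: 59.3
```

>>> jog_arm --pt "-0.005 -0.025 0 0 0 1" --pt "-0.01 -0.05 0 0 0 2" --pt "-0.015 -0.075 0 0 0 3" --pt "-0.018 -0.095 0 0 0 4" --pt "-0.02 -0.11 0 0 0 4.5"

```text
time: 18.25
ee_pos: [0.4725, -0.1142, 0.206]
orientation: [-0.409, 3.108, 0.003]
wrist_force: [0.0, 0.8, -4.2]
opening: 0.013
gripper_force: 59.3
```

>>> jog_arm --pt "0 0 0 0 0 0" --pt "0 0 0 0 0 0" --pt "0 0 0 0 0 0" --pt "0 0 0 0 0 0" --pt "0 0 0 0 0 0"

```text
time: 18.67
ee_pos: [0.4732, -0.1118, 0.2062]
orientation: [-0.411, 3.107, 0.003]
wrist_force: [0.1, -0.2, -4.5]
opening: 0.0129
gripper_force: 59.4
```

```bash
cat > look.py <<'E'
from h import *
def yaw(s): o=s['orientation']; return (2*np.degrees(np.arctan2(o[1],o[0])))%360-180
def rect(c,b,z):
    r=cv2.minAreaRect((plane(c,b.reshape(-1,2),z)[:,:2]*1000).astype(np.float32)); return r
c=env.get_calibration('wrist'); im=env.camera('wrist'); s=env.state(); p=np.array(s['ee_pos'])
cv2.imwrite(f"pics/t{s['time']:.1f}.png",im)
print(s['time'],p.round(4),'yaw',yaw(s),'tilt',180-np.degrees(np.linalg.norm(s['orientation'])))
zb=p[2]+.0026
for b in blobs(mask(im,(20,110,80),(36,255,255)),150):
    x=cv2.minAreaRect(b)
    print(np.round(x[0]),np.round(x[1]),'tab',rect(c,b,zb+.012),'bar',rect(c,b,zb+.044)[0],'stripe',rect(c,b,.017))
m=255-mask(im,(95,80,60),(115,255,255)); m=cv2.morphologyEx(m,cv2.MORPH_OPEN,np.ones((7,7)))
for b in blobs(m,2000):
    r=rect(c,b,.017)
    if 80<min(r[1])<150: print('base?',r,np.round(cv2.minAreaRect(b)[0]))
ct=env.get_calibration('top'); t=cv2.imread('pics/top0.png')
m=255-mask(t,(95,80,60),(115,255,255)); m=cv2.morphologyEx(m,cv2.MORPH_OPEN,np.ones((5,5)))
for b in blobs(m,1000):
    r=rect(ct,b,.017)
    if 100<min(r[1])<150: print('top base?',r)
E
python3 look.py
```

```text
18.7167 [ 0.4733 -0.1118  0.2062] yaw 15.056980425654586 tilt 0.41311258287035457
[280.  49.] [98. 87.] tab ((379.7477111816406, -136.16903686523438), (37.29425048828125, 35.262752532958984), 15.042421340942383) bar (383.98565673828125, -135.10801696777344) stripe ((352.7554931640625, -142.9270477294922), (87.54822540283203, 82.77896118164062), 15.042173385620117)
[279. 285.] [ 34. 150.] tab ((489.9515380859375, -106.6258316040039), (88.6103515625, 17.477439880371094), 15.01082992553711) bar (470.87420654296875, -111.81513214111328) stripe ((611.4585571289062, -73.57464599609375), (208.0122833251953, 41.02819061279297), 15.010952949523926)
[124.  76.] [17. 95.] tab ((406.529541015625, -197.4839324951172), (6.75977087020874, 39.865631103515625), 15.015996932983398) bar (405.1014404296875, -183.45083618164062) stripe ((415.6258850097656, -286.8634033203125), (15.868524551391602, 93.58434295654297), 15.016010284423828)
```

>>> jog_arm --pt "0.004 -0.025 -0.005 0 0 0" --pt "0.009 -0.055 -0.015 0 0 0" --pt "0.015 -0.088 -0.03 0 0 0" --pt "0.021 -0.12 -0.045 0 0 0" --pt "0.0262 -0.145 -0.06 0 0 0"

```text
time: 19.13
ee_pos: [0.4998, -0.2594, 0.1456]
orientation: [-0.409, 3.107, 0.001]
wrist_force: [1.5, -0.1, -4.5]
opening: 0.0127
gripper_force: 59.7
```

>>> jog_arm --pt "0 -0.005 -0.015 0 0 0" --pt "0 -0.0075 -0.03 0 0 0" --pt "0 -0.0075 -0.045 0 0 0" --pt "0 -0.0075 -0.056 0 0 0" --pt "0 -0.0075 -0.06 0 0 0"

```text
time: 19.55
ee_pos: [0.4986, -0.2639, 0.0841]
orientation: [-0.41, 3.109, 0.006]
wrist_force: [0.2, 1.0, -4.6]
opening: 0.0126
gripper_force: 59.8
```

>>> jog_arm --pt "0 0 0 0 0 0" --pt "0 0 0 0 0 0" --pt "0 0 0 0 0 0" --pt "0 0 0 0 0 0" --pt "0 0 0 0 0 0"

```text
time: 19.97
ee_pos: [0.4998, -0.2653, 0.0871]
orientation: [-0.409, 3.107, 0.001]
wrist_force: [-1.3, -0.4, -4.7]
opening: 0.0128
gripper_force: 59.8
```

```bash
python3 look.py; python3 -c "
from h import *
import glob,os
im=cv2.imread(max(glob.glob('pics/t*.png'),key=os.path.getmtime)); print(im.shape)"
```

```text
20.0167 [ 0.4997 -0.2653  0.0869] yaw 14.999204308626531 tilt 0.4494925276737547
[280.  49.] [ 98. 139.] tab ((406.206298828125, -289.5065002441406), (37.32294464111328, 59.692291259765625), 14.993836402893066) bar (410.41680908203125, -288.4415283203125) stripe ((395.09051513671875, -292.31787109375), (58.14522933959961, 92.9944076538086), 14.99384880065918)
[279. 285.] [150.  34.] tab ((516.6412353515625, -260.15545654296875), (88.78826141357422, 17.50705337524414), 14.982176780700684) bar (497.5144348144531, -265.29315185546875) stripe ((567.1365966796875, -246.59217834472656), (138.32289123535156, 27.274173736572266), 14.982396125793457)
(420, 560, 3)
```

>>> jog_arm --pt "0 0.0007 -0.005 0 0 0" --pt "0 0.0007 -0.011 0 0 0" --pt "0 0.0007 -0.017 0 0 0" --pt "0 0.0007 -0.021 0 0 0" --pt "0 0.0007 -0.022 0 0 0"

```text
time: 20.43
ee_pos: [0.4987, -0.2638, 0.0627]
orientation: [-0.409, 3.109, 0.005]
wrist_force: [-0.2, 0.7, -4.3]
opening: 0.0132
gripper_force: 59.8
```

>>> jog_arm --pt "0 0 -0.001 0 0 0" --pt "0 0 -0.002 0 0 0" --pt "0 0 -0.003 0 0 0" --pt "0 0 -0.004 0 0 0" --pt "0 0 -0.005 0 0 0"

```text
time: 20.85
ee_pos: [0.4995, -0.2645, 0.0593]
orientation: [-0.409, 3.107, 0.002]
wrist_force: [-0.4, -0.7, -3.9]
opening: 0.0125
gripper_force: 59.8
```

```bash
python3 -c "
from h import *
s=env.state();print(s['time'],s['ee_pos'],s['wrist_force'],s['ft_torque'],s['orientation'])"
```

```text
20.85 [ 0.49947328 -0.26445435  0.05932888] [-0.44607441 -0.65989896 -3.86620971] [0.00562285 0.01480174 0.05145748] [-4.09045807e-01  3.10735059e+00  2.38729103e-03]
```

>>> jog_arm --pt "0 0 -0.001 0 0 0" --pt "0 0 -0.002 0 0 0" --pt "0 0 -0.003 0 0 0" --pt "0 0 -0.004 0 0 0" --pt "0 0 -0.005 0 0 0"

```text
time: 21.27
ee_pos: [0.4994, -0.2643, 0.0541]
orientation: [-0.409, 3.108, 0.003]
wrist_force: [-0.8, 0.3, -5.4]
opening: 0.013
gripper_force: 59.8
```

>>> jog_arm --pt "0 0 -0.001 0 0 0" --pt "0 0 -0.002 0 0 0" --pt "0 0 -0.003 0 0 0" --pt "0 0 -0.004 0 0 0" --pt "0 0 -0.004 0 0 0"

```text
time: 21.68
ee_pos: [0.4992, -0.2643, 0.05]
orientation: [-0.409, 3.108, 0.003]
wrist_force: [-0.4, -0.4, -4.7]
opening: 0.0128
gripper_force: 59.8
```

The holes are past the tapers with no side force. I continue gently.

>>> jog_arm --pt "0 0 -0.001 0 0 0" --pt "0 0 -0.002 0 0 0" --pt "0 0 -0.003 0 0 0" --pt "0 0 -0.004 0 0 0" --pt "0 0 -0.005 0 0 0"

```text
time: 22.1
ee_pos: [0.4993, -0.2643, 0.0451]
orientation: [-0.409, 3.108, 0.003]
wrist_force: [-0.4, -0.4, -5.1]
opening: 0.0129
gripper_force: 59.8
```

>>> jog_arm --pt "0 0 -0.001 0 0 0" --pt "0 0 -0.002 0 0 0" --pt "0 0 -0.003 0 0 0" --pt "0 0 -0.004 0 0 0" --pt "0 0 -0.005 0 0 0"

```text
time: 22.52
ee_pos: [0.4994, -0.2644, 0.0401]
orientation: [-0.409, 3.108, 0.003]
wrist_force: [-0.1, -0.3, -4.9]
opening: 0.0125
gripper_force: 59.8
```

>>> jog_arm --pt "0 0 -0.0005 0 0 0" --pt "0 0 -0.001 0 0 0" --pt "0 0 -0.0015 0 0 0" --pt "0 0 -0.002 0 0 0" --pt "0 0 -0.0025 0 0 0"

```text
time: 22.93
ee_pos: [0.4994, -0.2643, 0.0377]
orientation: [-0.409, 3.108, 0.003]
wrist_force: [0.1, -0.6, -4.8]
opening: 0.0128
gripper_force: 59.8
```

>>> jog_arm --pt "0 0 -0.0003 0 0 0" --pt "0 0 -0.0006 0 0 0" --pt "0 0 -0.0009 0 0 0" --pt "0 0 -0.0012 0 0 0" --pt "0 0 -0.0015 0 0 0"

```text
time: 23.35
ee_pos: [0.4994, -0.2644, 0.0365]
orientation: [-0.409, 3.108, 0.003]
wrist_force: [-1.7, 1.4, 0.5]
opening: 0.0125
gripper_force: 60.5
```

The weight has come off the wrist at the expected height (TCP 0.0365), so the plate is seated. I'll settle it another 0.3 mm, let go and rise clear.

>>> jog_arm --pt "0 0 -0.0003 0 0 0" --pt "0 0 -0.0003 0 0 0" --pt "0 0 -0.0003 0 0 0" --pt "0 0 -0.0003 0 0 0" --pt "0 0 -0.0003 0 0 0"

```text
time: 23.77
ee_pos: [0.4994, -0.2644, 0.0365]
orientation: [-0.409, 3.107, 0.002]
wrist_force: [-4.6, 3.2, 6.0]
opening: 0.0125
gripper_force: 61.1
```

>>> jog_arm --pt "0 0 0 0 0 0" --pt "0 0 0 0 0 0" --pt "0 0 0 0 0 0" --pt "0 0 0 0 0 0" --pt "0 0 0 0 0 0" --fingers 0.05

```text
time: 24.18
ee_pos: [0.4995, -0.2645, 0.0359]
orientation: [-0.409, 3.107, 0.003]
wrist_force: [-0.3, 0.1, 0.7]
opening: 0.0501
gripper_force: 0.0
```

>>> jog_arm --pt "0 0 0.01 0 0 0" --pt "0 0 0.03 0 0 0" --pt "0 0 0.06 0 0 0" --pt "0 0 0.09 0 0 0" --pt "0 0 0.12 0 0 0"

```text
time: 24.6
ee_pos: [0.4992, -0.2642, 0.158]
orientation: [-0.409, 3.107, 0.003]
wrist_force: [0.1, -0.6, 0.9]
opening: 0.0499
gripper_force: 0.0
```

>>> jog_arm --pt "-0.02 0 0.03 0 0 0" --pt "-0.04 0 0.06 0 0 0" --pt "-0.06 0 0.08 0 0 0" --pt "-0.06 0 0.08 0 0 0" --pt "-0.06 0 0.08 0 0 0"

```text
time: 25.02
ee_pos: [0.4395, -0.2651, 0.2383]
orientation: [-0.407, 3.105, -0.002]
wrist_force: [0.1, 0.9, -0.4]
opening: 0.05
gripper_force: 0.0
```

Run:
```python
from h import *
c=env.get_calibration('wrist'); im=env.camera('wrist'); cv2.imwrite('pics/end.png',im)
s=env.state(); print(s['time'],s['ee_pos'],s['wrist_force'],s['opening'])
for b in blobs(mask(im,(20,110,80),(36,255,255)),150):
    x=cv2.minAreaRect(b); print(np.round(x[0]),np.round(x[1]))
    for z in(.017,.051,.083): print(z,cv2.minAreaRect((plane(c,b.reshape(-1,2),z)[:,:2]*1000).astype(np.float32)))
hsv=cv2.cvtColor(im,cv2.COLOR_BGR2HSV); m=cv2.inRange(hsv,(0,0,150),(179,50,255)); m=cv2.morphologyEx(m,cv2.MORPH_OPEN,np.ones((5,5)))
for b in blobs(m,2500): print('pale',np.round(cv2.minAreaRect(b)[0]),cv2.minAreaRect((plane(c,b.reshape(-1,2),.047)[:,:2]*1000).astype(np.float32)))
# dowel tops predicted, and dark blobs near them
f=np.array([.4995,-.2640]);a=np.radians(14.95);R=np.array([[np.cos(a),-np.sin(a)],[np.sin(a),np.cos(a)]])
for q in((.064,.022),(-.064,-.022)):
    w=f+R@q; u=proj(c,[[*w,.061]])[0]; i=u.astype(int); print('dowel',u.round(1),'gray',cv2.cvtColor(im,6)[i[1]-2:i[1]+3,i[0]-2:i[0]+3].mean() if 0<i[1]<418 else None)
```

```text
25.0667 [ 0.43955542 -0.26468893  0.23666363] [ 0.07289472 -0.05843254  0.23253604] 0.04991211001005017
[266. 138.] [37. 80.]
0.017 ((408.5783996582031, -288.84295654296875), (41.96510696411133, 93.17625427246094), 14.925616264343262)
0.051 ((404.7982482910156, -288.40771484375), (38.27833938598633, 84.99038696289062), 14.925602912902832)
0.083 ((401.2404479980469, -287.9980163574219), (34.80840301513672, 77.28598022460938), 14.925647735595703)
[266. 234.] [61. 12.]
0.017 ((523.701171875, -259.91558837890625), (82.81044006347656, 15.80299186706543), 14.999617576599121)
0.051 ((509.8069763183594, -262.02166748046875), (75.53520965576172, 14.414641380310059), 14.999608993530273)
0.083 ((496.7301330566406, -264.00390625), (68.68798828125, 13.10793685913086), 14.99962329864502)
pale [266. 220.] ((499.1539611816406, -263.7369689941406), (155.5169677734375, 86.42068481445312), 14.938753128051758)
dowel [285.3 280.1] gray 112.6
dowel [244.2 172.4] gray 95.76
```

```bash
python3 -c "
from station import env
print(env.job_done())"
```

```text
the job is handed in; nothing more can be done
None
```

The job is handed in at about 25 s: the yellow-handled plate was drawn out by its tab, set down and released, then fitted over both dowels with the tab at the yellow end and let go. The wrist force and the last wrist picture both agree with it being seated; I did not re-check the bystanders with a final picture.

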